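Lay out a graduated necklace on the bead board

ROBOT

A 6-joint arm with a two-finger parallel gripper is mounted at the origin on the work surface. World frame = base frame: x ahead of the robot, y to its left, z up, the work surface at z = 0. Lengths are in m, angles in rad, forces in N, time in s.
With the tool pointing down it reaches from about 0.35 to 0.975 m from the base axis. Payload 4.9 kg.
Tool frame: the origin (TCP) lies midway between the tips of the shut fingers; the grasp point (between the pads) lies ctrl.grip_depth behind it (ctrl.grip_depth is the distance from the TCP to the grasp point, in m); z points along the fingers, y is the line along which they close (so a half turn about z gives the same grasp; the last joint's range is limited). The gripper opens to 85 mm and grips with 20 to 120 N. Pads are 22 mm wide; open, the fingers measure 114 mm over their backs; the gripper's body (76 mm by 85 mm) begins 54 mm behind the grasp point. The pads swing forward as they close: fully open they stand 13 mm farther back than shut.
Start: joints at [1.168, 0.053, 1.613, -0, 1.476, -0.119], TCP at [0.175, 0.6, 0.231] pointing down, gripper open.
Joint ranges: [-3.01, 3.01], [-1.01, 2.22], [0.06, 2.58], [-1.02, 4.17], [0.09, 2.62], [-3.14, 3.14]. Speed limits (rad/s): [2.57, 2.57, 3.14, 3.14, 3.14, 3.14].

INTERFACE

Orientations are given as a rotation vector (axis times angle).
In Python, from station import ctrl, get_image, camera_model gives the robot as it stands. The module is installed in compiled form; this text tells all that it offers.
- The arm moves only by the shell command python3 -m crank 'ROWS' [FORCE]. ROWS is JSON, a list of rows, each a list of 7 numbers: the shift along the tool's x, y, z in mm, then the turn, a rotation vector about the tool's x, y, z in rad, then the opening, from -1 (shut) to 1 (fully open). A call has exactly 10 rows; each row shifts and turns the commanded pose from where the row before left it, along the tool's axes as they then stand; what a row does not reach is not made up. A row lasts 1/12 s, in which the tool goes at most 41.7 mm and 7.16 degrees, less where a joint would pass 70% of its speed; a pose out of reach is approached as far as the arm can. A call with a gripper value outside its range is refused whole. The fingers move at their own pace and stop on an object; FORCE is the grip in N (left out, the last holds). Time passes only in rows, so rows that do not move let the fingers close, or fill a call up. It gives the time, the measured TCP pose, the force, the opening and the grip force at its end, in the units of the state.
- ctrl.get_obs(): the state, without advancing time (a new reading comes with each control period).
- get_image(name): name is "scene" or "top" or "wrist"; returns the picture (420x560x3 uint8, red, green, blue); there is no depth.
- camera_model(name): a dict with "vertical_fov" (degrees; the focal length in pixels is half the picture's height over the tangent of half this angle, whatever the lens; pixels are square), "cx", "cy" (the principal point, pixels), "k1" (the pictures are not rectified: a ray, as slopes to the right and down, at radius r is drawn at 1 + k1 r^2 times it, then the intrinsics apply), "R" (3x3) and "t" (3): a world point X has camera coordinates R X + t; the wrist camera has in their place "hand_eye" (4x4, takes a point from camera to tool coordinates, whose origin is the TCP and whose axes are the flange's). Camera axes: x right, y down, z forward; pixel columns grow to the right and rows downward; lengths in m; the calibration is good to about 2 mm. A picture is of the moment at which its call begins: read the wrist's pose just before it. camera_model takes no time and is no camera call.
- ctrl.finish_job(): hands the job in; it is judged then, once.
The state is a dict: "t": time; "q": joint angles; "dq": joint speeds; "effort": joint torques, N m; "tool_pos": TCP position; "tool_rot": TCP orientation; "contact_force": force on the tool from outside, world axes, zero at the start; "wrist_torque": the same for the moment, N m; "opening": finger opening in m; "grip_force": force on a finger pad.
Only numpy, scipy, OpenCV 4.12 (cv2) and the standard library are available. Lean on these libraries where they do the work, as an engineer would, in place of code of your own. Each camera call takes 0.05 s, during which the arm holds its last target. There are 200 camera calls.

TASK

Lay out the necklace on the grey bead board ready for stringing: the pendant goes at the middle, its tube bail in the straight groove at the centre mark and its medallion flat, stone up, in the pocket in front of the groove; then in the groove a large bead beside the pendant's bail on the left and on the right, and a small bead outside each large one, so that the row runs small, large, pendant, large, small. The beads lie lengthwise along the groove, down on its floor, next to one another with no more than about a centimetre between neighbours. Leave the wire spool, the jar and the pliers undisturbed where they are.

Things in the scene. Friction and masses are not known exactly. Their poses are not given: they have to be found in the camera images.
- board_mark (a point): point on the groove floor (5 mm above the bench) at the middle of the dark grey bead board (groove, pocket and wells lighter), fixed, 270 (y) x 140 mm (x). x to its back, y left along the groove, z up. Groove: 40 wide (x +-20), 254 long, flat floor. Pocket for the medallion, same floor: x -70 to -20, y +-40. All other parts rise 4 mm above the floor; five wells lie at x 28 to 64. Bold white tick behind it: middle
- pendant_stone (a point): pendant lying flat: round silver medallion 40 mm across, 5 thick; on it an octagonal turquoise stone 25 across flats (flats along x and y), 5 to 16 mm above the underside: grip this. Point: on the stone's axis, 8 above the underside. Silver tube bail, 30 long (y), 14 thick, centred 33 mm from the point along the pendant's +x. On the board, pendant x runs as board x
- large_a_center (a point): large octagonal turquoise-stone bead with silver bands, 40 mm long and 26 mm across its flats (so 26 mm high), lying on its side; one of two alike. The point is its centre; its x axis runs along its length (the bore)
- large_b_center (a point): large octagonal turquoise-stone bead with silver bands, 40 mm long and 26 mm across its flats (so 26 mm high), lying on its side; one of two alike. The point is its centre; its x axis runs along its length (the bore)
- small_a_center (a point): small octagonal turquoise-stone bead with silver bands, 28 mm long and 16 mm across its flats (so 16 mm high), lying on its side; one of two alike. The point is its centre; its x axis runs along its length (the bore)
- small_b_center (a point): small octagonal turquoise-stone bead with silver bands, 28 mm long and 16 mm across its flats (so 16 mm high), lying on its side; one of two alike. The point is its centre; its x axis runs along its length (the bore)
- spool_center (a point): wire spool standing upright, loose, 48 mm in diameter and 45 mm high; a bystander. The point is its centre
- jar_center (a point): jar of red beads, loose, 48 mm in diameter and 58 mm high; a bystander. The point is its centre
- pliers: small pliers with red handles lying flat, loose, about 130 mm long (x -86 to +45 mm), 52 mm wide and 11 mm high; a bystander off to one side. The origin is on the bench 10 mm behind the rivet; jaws towards +x
- dish: round steel dish of seed beads, fixed, 124 mm across the rim and 32 mm high; a bystander off to the other side. The origin is under its centre
Mind the look-alikes: they are no part of the job. Of the things shaped like the part that bears pendant_stone, the bare steel one is meant.

How it is judged:
At the end, for the whole second after the job is handed in: Row small, large, pendant, large, small in the groove, gaps at most 16 mm; pendant flat, stone 33 mm in front of the centre mark, within 10 mm, bail at the mark; beads on the groove floor, within 12 mm of its centre line and 0.25 rad of its direction; all released and at rest (x of board_mark in the frame of pendant_stone between 0.023 and 0.043 m and y of board_mark in the frame of pendant_stone between -0.011 and 0.011 m and y of pendant_stone in the frame of board_mark between -0.011 and 0.011 m and x of pendant_stone in the frame of board_mark between -0.043 and -0.023 m and z of pendant_stone in the frame of board_mark between 0.005 and 0.011 m and angle between pendant_stone's own z axis and vertical below 0.12 rad and x of large_a_center in the frame of board_mark between -0.0125 and 0.0125 m and z of large_a_center in the frame of board_mark between 0.01 and 0.016 m and angle between the x axis of each of large_a_center, large_b_center, small_a_center, small_b_center and the y axis of board_mark, either way round below 0.25 rad and angle between large_a_center's own x axis and vertical between 1.47 and 1.67 rad and x of large_b_center in the frame of board_mark between -0.0125 and 0.0125 m and z of large_b_center in the frame of board_mark between 0.01 and 0.016 m and angle between large_b_center's own x axis and vertical between 1.47 and 1.67 rad and x of small_a_center in the frame of board_mark between -0.0125 and 0.0125 m and z of small_a_center in the frame of board_mark between 0.005 and 0.011 m and angle between small_a_center's own x axis and vertical between 1.47 and 1.67 rad and x of small_b_center in the frame of board_mark between -0.0125 and 0.0125 m and z of small_b_center in the frame of board_mark between 0.005 and 0.011 m and angle between small_b_center's own x axis and vertical between 1.47 and 1.67 rad and ((y of large_a_center in the frame of board_mark between 0.023 and 0.053 m and y of large_b_center in the frame of board_mark between -0.053 and -0.023 m) or (y of large_b_center in the frame of board_mark between 0.023 and 0.053 m and y of large_a_center in the frame of board_mark between -0.053 and -0.023 m)) and ((y of small_a_center in the frame of board_mark between 0.055 and 0.106 m and y of small_b_center in the frame of board_mark between -0.106 and -0.055 m) or (y of small_b_center in the frame of board_mark between 0.055 and 0.106 m and y of small_a_center in the frame of board_mark between -0.106 and -0.055 m)) and (horizontal distance between small_a_center and large_a_center below 0.051 m or horizontal distance between small_a_center and large_b_center below 0.051 m) and (horizontal distance between small_b_center and large_a_center below 0.051 m or horizontal distance between small_b_center and large_b_center below 0.051 m) and linear speed of each of pendant, large_a, large_b, small_a, small_b below 0.02 m/s and angular speed of each of pendant, large_a, large_b, small_a, small_b below 0.2 rad/s); the robot touches nothing.
It fails at once if the spool is moved by more than 20 mm or tipped (distance of spool_center from where it was at the start of the episode above 0.02 m or angle between spool_center's own z axis and vertical above 0.5 rad).
It fails at once if the jar is moved by more than 20 mm or tipped (distance of jar_center from where it was at the start of the episode above 0.02 m or angle between jar_center's own z axis and vertical above 0.5 rad).
It fails at once if the pliers is moved by more than 20 mm or tipped (distance of pliers from where it was at the start of the episode above 0.02 m or angle between pliers's own z axis and vertical above 0.5 rad).
It also fails if it takes over 112 s, if anything falls off the work surface, if the arm or the gripper's body presses on something with over 40 N, if the wrist force passes 120 N, or if a joint passes its speed limit or range.

## Working session

There is one attempt and no reset: what is moved stays moved. The work goes in short steps, Python scripts to look and compute and a shell command to move; the robot and the scene stay as the last step left them, time stands still between calls to the robot, and variables do not carry over. Pictures are saved under pics/ and viewed, at most 19 in all, crops included, and the job is handed in when it is done.

```bash
mkdir -p pics; python3 - <<'E'
from station import ctrl,get_image,camera_model
import cv2,numpy as np
o=ctrl.get_obs();print(o['t'],o['tool_pos'],o['tool_rot'],o['opening'],ctrl.grip_depth)
for n in ["scene","top","wrist"]:
    cv2.imwrite(f'pics/{n}0.png',get_image(n)[:,:,::-1]); print(n,camera_model(n))
E
```

```text
0.0 [0.17474656 0.59941005 0.23003198] [-0.44418487 -3.10948282  0.00319412] 0.08556431405627239 0.0187
scene {'vertical_fov': 51.273759228880515, 'cx': 281.0398484750691, 'cy': 207.4312034685647, 'k1': 0.024979793163657327, 'R': array([[ 0.15800739,  0.98739371, -0.00934441],
       [ 0.70427176, -0.11932388, -0.69983076],
       [-0.69212351,  0.10399743, -0.71424757]]), 't': array([-0.0963996 , -0.34987718,  1.46926183])}
top {'vertical_fov': 42.451417567695046, 'cx': 275.85998495545584, 'cy': 210.82536546242997, 'k1': 0.04176972192324258, 'R': array([[ 0.00213269, -0.99999509, -0.00229677],
       [-0.99763351, -0.0019698 , -0.06872769],
       [ 0.06872283,  0.00243791, -0.99763281]]), 't': array([-0.02104697,  0.54297399,  1.2553143 ])}
wrist {'vertical_fov': 65.3338719362222, 'cx': 276.25724537183936, 'cy': 205.08813659097015, 'k1': -0.030729203879003394, 'hand_eye': array([[ 1.41666562e-04, -9.57368283e-01, -2.88870127e-01,
         7.28214239e-02],
       [ 9.99999988e-01,  1.16861963e-04,  1.03114240e-04,
         1.31925073e-03],
       [-6.49603729e-05, -2.88870138e-01,  9.57368288e-01,
        -1.42538462e-01],
       [ 0.00000000e+00,  0.00000000e+00,  0.00000000e+00,
         1.00000000e+00]])}
```

View pics/top0.png

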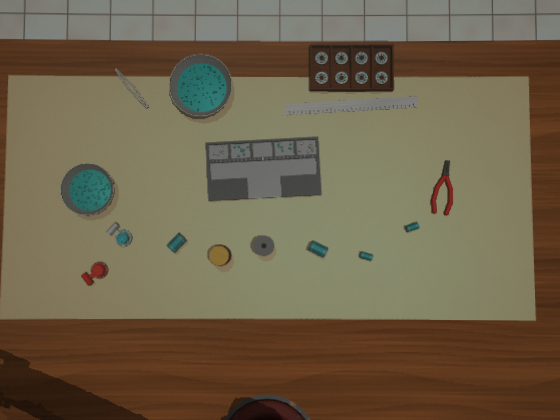

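View pics/scene0.png

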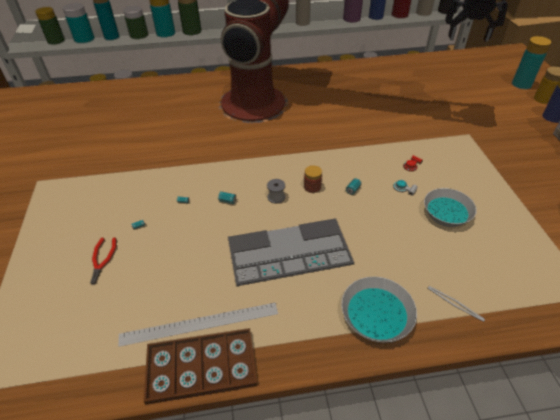

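The top view shows the board near (263,165), the steel pendant at (123,238) with its bail at (113,229), and the red look-alike at (98,270). The large beads are at (177,243) and (318,248), and the small ones at (366,256) and (412,227). The spool is at (262,246), the jar at (219,255) and the pliers at (443,190).

```bash
cat > h.py <<'E'
from station import ctrl,get_image,camera_model
import cv2,numpy as np
from scipy.spatial.transform import Rotation as Ro
def pose():
    o=ctrl.get_obs(); return np.array(o['tool_pos']),Ro.from_rotvec(o['tool_rot']).as_matrix()
def cam(n):
    m=camera_model(n)
    if n=='wrist':
        p,R=pose(); H=np.eye(4);H[:3,:3]=R;H[:3,3]=p
        W=H@np.array(m['hand_eye']); m['C']=W[:3,3]; m['Rw']=W[:3,:3]
    else:
        m['Rw']=np.array(m['R']).T; m['C']=-m['Rw']@m['t']
    f=210/np.tan(np.radians(m['vertical_fov'])/2)
    m['K']=np.array([[f,0,m['cx']],[0,f,m['cy']],[0,0,1]]); m['D']=np.array([m['k1'],0,0,0.])
    return m
def rays(m,px):
    u=cv2.undistortPoints(np.array(px,float).reshape(-1,1,2),m['K'],m['D'])[:,0]
    d=np.c_[u,np.ones(len(u))]@m['Rw'].T
    return d/np.linalg.norm(d,axis=1)[:,None]
def plane(m,px,z):
    d=rays(m,px); return m['C']+d*((z-m['C'][2])/d[:,2])[:,None]
def proj(m,X):
    R=m['Rw'].T; return cv2.projectPoints(np.array(X,float).reshape(-1,1,3),R,-R@m['C'],m['K'],m['D'])[0][:,0]
def tri(views): # [(m,px)...] -> point, miss
    A=0;b=0;L=[]
    for m,p in views:
        d=rays(m,[p])[0];P=np.eye(3)-np.outer(d,d);A=A+P;b=b+P@m['C'];L.append((P,m['C']))
    X=np.linalg.solve(A,b); return X,max(np.linalg.norm(P@(X-C)) for P,C in L)
def blobs(im,kind,amin=25):
    h=cv2.cvtColor(im,cv2.COLOR_RGB2HSV)
    M={'turq':cv2.inRange(h,(80,90,40),(100,255,255)),'grey':cv2.inRange(h,(0,0,0),(179,55,255))}[kind]
    cs,_=cv2.findContours(M,cv2.RETR_EXTERNAL,cv2.CHAIN_APPROX_NONE)
    out=[]
    for c in cs:
        if cv2.contourArea(c)<amin: continue
        q=cv2.moments(c); out.append((q['m10']/q['m00'],q['m01']/q['m00'],cv2.contourArea(c),c))
    return out
def rows(target,yaw_y=None):
    """total shift (mm, tool axes) from measured pose to target TCP; turn about tool z to bring tool y to heading yaw_y"""
    p,R=pose(); s=R.T@(np.array(target)-p)*1000
    print('shift',s.round(1),'tcp',p.round(4),'tilt',R[:,2].round(3),'yheading',round(np.degrees(np.arctan2(R[1,1],R[0,1])),1))
    if yaw_y is not None:
        a=np.arctan2(R[1,1],R[0,1]); d=(yaw_y-a+np.pi/2)%np.pi-np.pi/2; print('turn about tool z',round(-d,3))
E
python3 - <<'E'
from h import *
it=cv2.imread('pics/top0.png')[:,:,::-1].copy(); isc=cv2.imread('pics/scene0.png')[:,:,::-1].copy()
T=cam('top');S=cam('scene')
print(T['C'],S['C'])
bs=blobs(isc,'turq',8)
for b in blobs(it,'turq',8):
    if b[1]<150 : continue
    X0=plane(T,[b[:2]],.012)[0]; q=proj(S,X0)[0]
    r=cv2.minAreaRect(b[3]); bx=cv2.boxPoints(r); W=plane(T,bx,.012); 
    e1,e2=W[1]-W[0],W[2]-W[1]; e=e1 if np.linalg.norm(e1)>np.linalg.norm(e2) else e2
    n=min(bs,key=lambda c:np.hypot(c[0]-q[0],c[1]-q[1]))
    X,ms=tri([(T,b[:2]),(S,n[:2])])
    print(np.round(b[:3],1),'plane',X0.round(4),'tri',X.round(4),'miss',round(ms,4),'scene',np.round(n[:2],1),'dims',np.round([np.linalg.norm(e1),np.linalg.norm(e2)],3),'head',round(np.degrees(np.arctan2(e[1],e[0])),1))
for b in blobs(it,'grey',200):
    r=cv2.minAreaRect(b[3]); W=plane(T,np.r_[cv2.boxPoints(r),[b[:2]]],.009)
    print('grey',np.round(b[:3],1),np.round(r[1],1), W[:4,:2].round(4).tolist(), 'c',W[:4].mean(0).round(4))
cv2.imwrite('pics/boardc.png',cv2.resize(it[125:275,60:460],None,fx=2,fy=2,interpolation=cv2.INTER_CUBIC)[:,:,::-1])
E
```

```text
[ 0.45546518 -0.02303765  1.28961174] [ 1.27855112 -0.09936379  0.80366108]
[365.6 255.7  49. ] plane [ 0.438  -0.2312  0.012 ] tri [ 0.438  -0.2314  0.011 ] miss 0.0001 scene [182.2 199.1] dims [0.014 0.027] head -103.9
[317.9 248.6 130.5] plane [ 0.4544 -0.1192  0.012 ] tri [ 0.4544 -0.1187  0.0175] miss 0.0001 scene [226.1 196.6] dims [0.023 0.039] head -116.5
[175.9 242.6 129.5] plane [0.468  0.2154 0.012 ] tri [0.4683 0.2158 0.0212] miss 0.0021 scene [354.2 184.3] dims [0.038 0.023] head -44.5
[121.9 237.6  74. ] plane [0.4796 0.3423 0.012 ] tri [0.4798 0.3421 0.0156] miss 0.0008 scene [401.  183.3] dims [0.023 0.021] head -89.9
[412.4 226.5  51.5] plane [ 0.5071 -0.3417  0.012 ] tri [ 0.5071 -0.3412  0.0108] miss 0.0007 scene [137.2 223.9] dims [0.027 0.014] head -66.7
[  89.6  189.8 1304. ] plane [0.5925 0.4207 0.012 ] tri [0.5927 0.4213 0.0155] miss 0.0017 scene [447.9 209.9] dims [0.097 0.096] head 1.6
grey [256.3 402.3 232. ] [15.8 66.5] [[0.0962, 0.1048], [0.1326, -0.0438], [0.0983, -0.0526], [0.0622, 0.0956]] c [0.0973 0.026  0.009 ]
grey [322.6 270.8 303.5] [33.8 30.2] [
[... 528 characters left out ...]
.1 10298. ] [190.5 127.2] [[0.6723, 0.2053], [0.8339, -0.0537], [0.4446, -0.288], [0.2893, -0.0325]] c [ 0.56   -0.0422  0.009 ]
grey [ 350.1  105.1 1487. ] [ 12.5 134. ] [[0.8039, -0.0379], [0.8222, -0.3584], [0.7919, -0.3597], [0.7735, -0.0397]] c [ 0.7979 -0.1989  0.009 ]
grey [132.1  89.  210.5] [50.4  6.6] [[0.88, 0.3751], [0.8907, 0.3636], [0.7995, 0.2821], [0.7888, 0.2937]] c [0.8398 0.3286 0.009 ]
grey [ 200.    85.1 3002.5] [62. 62.] [[0.771, 0.2367], [0.9222, 0.2385], [0.9229, 0.0892], [0.7716, 0.0882]] c [0.8469 0.1632 0.009 ]
grey [2.80700e+02 1.98000e+01 2.21475e+04] [ 41. 559.] [[1.0498, 0.6436], [1.051, -0.6968], [0.9513, -0.6948], [0.9499, 0.6413]] c [ 1.0005 -0.0267  0.009 ]
```

View pics/boardc.png

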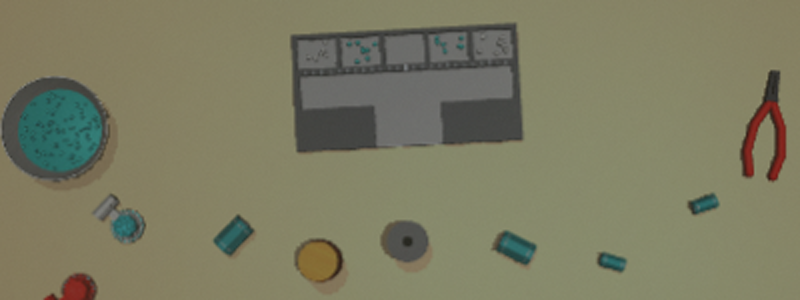

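The board, pocket and beads show clearly in the crop. The pendant's bail points up and left, about +48° in world. Next I move over the pendant.

```bash
python3 - <<'E'
from h import *
rows([.48,.342,.15],np.radians(138))
E
```

```text
shift [-365.1 -161.6   80.5] tcp [0.1748 0.5995 0.2303] tilt [-0.001 -0.002 -1.   ] yheading 73.7
turn about tool z -1.122
```

```bash
python3 -m crank '[[-33,-14.5,5,0,0,0,0.4],[-33,-14.5,5,0,0,0,0.4],[-33,-14.5,5,0,0,0,0.4],[-33,-14.5,5,0,0,0,0.4],[-33,-14.5,5,0,0,0,0.4],[-33,-14.5,5,0,0,0,0.4],[-33,-14.5,5,0,0,0,0.4],[-33,-14.5,5,0,0,0,0.4],[-33,-14.5,5,0,0,0,0.4],[-33,-14.5,5,0,0,0,0.4]]' 30
python3 -m crank '[[-35,-16,12,0,0,0,0.4],[0,0,9,0,0,-0.1246,0.4],[0,0,9,0,0,-0.1246,0.4],[0,0,0,0,0,-0.1246,0.4],[0,0,0,0,0,-0.1246,0.4],[0,0,0,0,0,-0.1246,0.4],[0,0,0,0,0,-0.1246,0.4],[0,0,0,0,0,-0.1246,0.4],[0,0,0,0,0,-0.1246,0.4],[0,0,0,0,0,-0.1246,0.4]]'
python3 - <<'E'
from h import *
m=cam('wrist'); im=get_image('wrist'); cv2.imwrite('pics/w1.png',im[:,:,::-1])
rows([.48,.342,.15],np.radians(138))
for b in blobs(im,'turq',60): print(np.round(b[:3],1),plane(m,[b[:2]],.016)[0].round(4))
E
```

```text
t: 0.98
tool_pos: [0.4521, 0.3669, 0.1808]
tool_rot: [-0.444, -3.11, 0.0]
contact_force: [-0.2, 0.4, -0.2]
opening: 0.0598
grip_force: 0.0
t: 1.82
tool_pos: [0.4801, 0.3431, 0.1508]
tool_rot: [1.286, -2.865, 0.0]
contact_force: [-0.1, 1.3, -0.5]
opening: 0.06
grip_force: 0.0
shift [ 0.8 -0.7  0.9] tcp [0.4801 0.3431 0.1509] tilt [-0.001 -0.    -1.   ] yheading 138.6
turn about tool z 0.01
[ 248.7  319.1 5921. ] [0.5867 0.4217 0.016 ]
[275.9 191.4 637. ] [0.4797 0.3421 0.016 ]
[ 176.    68.3 1593. ] [0.4719 0.2144 0.016 ]
```

View pics/w1.png

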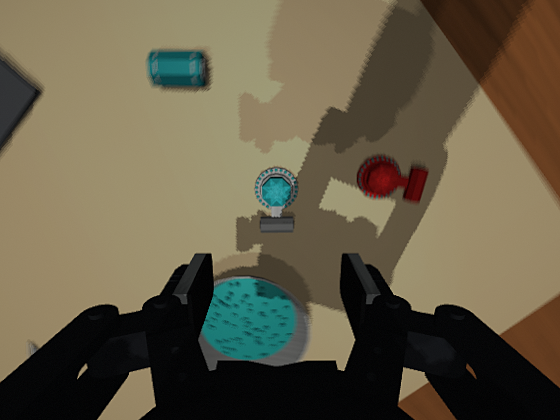

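The wrist view shows the stone at (276,191), the bail at (277,224) and the dish below them. The tool is centred and aligned over the pendant, so I descend and grip.

```bash
python3 -m crank '[[0.8,-0.7,20,0,0,0,0.4],[0,0,25,0,0,0,0.4],[0,0,25,0,0,0,0.4],[0,0,25,0,0,0,0.4],[0,0,20,0,0,0,0.4],[0,0,15,0,0,0,0.4],[0,0,10,0,0,0,0.4],[0,0,4,0,0,0,0.4],[0,0,0,0,0,0,0.4],[0,0,0,0,0,0,-0.4]]' 30
python3 -m crank '[[0,0,0,0,0,0,-1],[0,0,0,0,0,0,-1],[0,0,0,0,0,0,-1],[0,0,0,0,0,0,-1],[0,0,0,0,0,0,-1],[0,0,0,0,0,0,-1],[0,0,0,0,0,0,-1],[0,0,0,0,0,0,-1],[0,0,0,0,0,0,-1],[0,0,0,0,0,0,-1]]' 30
```

```text
t: 2.7
tool_pos: [0.4809, 0.3425, 0.0081]
tool_rot: [-1.276, 2.869, 0.0]
contact_force: [0.4, 0.1, 0.1]
opening: 0.0487
grip_force: 0.0
t: 3.53
tool_pos: [0.4814, 0.3428, 0.0089]
tool_rot: [-1.276, 2.868, 0.0]
contact_force: [-0.7, -0.2, 5.6]
opening: 0.0236
grip_force: 29.9
```

```bash
python3 - <<'E'
from h import *
T=cam('top'); c=np.array([[292,36],[515,24],[523,138],[298,152]])/2+[60,125]
P=plane(T,c,.009); print(P.round(4)); print(P.mean(0))
d=(P[0]-P[1])+(P[3]-P[2]); print('y heading',np.degrees(np.arctan2(d[1],d[0])))
rows([P[:,0].mean(),P[:,1].mean(),.2],np.radians(87))
E
python3 -m crank '[[0,0,-8,0,0,0,-1],[0,0,-20,0,0,0,-1],[0,0,-30,0,0,0,-1],[0,0,-30,0,0,0,-1],[0,0,-30,0,0,0,-1],[0,0,-30,0,0,0,-1],[0,0,-23,0,0,0,-1],[0,0,-20,0,0,0,-1],[0,0,0,0,0,0,-1],[0,0,0,0,0,0,-1]]'
```

```text
[[ 0.706   0.1476  0.009 ]
 [ 0.721  -0.1192  0.009 ]
 [ 0.584  -0.1284  0.009 ]
 [ 0.5668  0.139   0.009 ]]
[0.64444337 0.00975448 0.009     ]
y heading 93.45567202356727
shift [ 137.9 -344.2 -191.1] tcp [0.4814 0.3428 0.0089] tilt [ 0.002  0.001 -1.   ] yheading 138.0
turn about tool z 0.89
t: 4.37
tool_pos: [0.4807, 0.3424, 0.1994]
tool_rot: [-1.277, 2.868, 0.0]
contact_force: [-0.7, 1.3, -0.9]
opening: 0.0234
grip_force: 29.5
```

```bash
python3 -m crank '[[7,-17,0,0,0,0,-1],[14,-34,0,0,0,0,-1],[14,-34,0,0,0,0,-1],[14,-34,0,0,0,0,-1],[14,-34,0,0,0,0,-1],[14,-34,0,0,0,0,-1],[14,-34,0,0,0,0,-1],[14,-34,0,0,0,0,-1],[14,-34,0,0,0,0,-1],[14,-34,0,0,0,0,-1]]'
python3 -m crank '[[5,-21,0,0,0,0,-1],[0,0,0,0,0,0.11,-1],[0,0,0,0,0,0.11,-1],[0,0,0,0,0,0.11,-1],[0,0,0,0,0,0.11,-1],[0,0,0,0,0,0.11,-1],[0,0,0,0,0,0.11,-1],[0,0,0,0,0,0.117,-1],[0,0,0,0,0,0,-1],[0,0,0,0,0,0,-1]]'
python3 - <<'E'
from h import *
m=cam('wrist'); im=get_image('wrist'); cv2.imwrite('pics/w2.png',im[:,:,::-1])
np.savez('w2',**{k:m[k] for k in('C','Rw','K','D')})
E
```

```text
t: 5.2
tool_pos: [0.6302, 0.0255, 0.195]
tool_rot: [1.276, -2.866, -0.004]
contact_force: [0.3, 0.3, -1.0]
opening: 0.0235
grip_force: 29.6
t: 6.03
tool_pos: [0.6423, 0.0095, 0.1957]
tool_rot: [0.1, -3.136, -0.001]
contact_force: [0.3, 0.4, -0.8]
opening: 0.0236
grip_force: 29.6
```

View pics/w2.png

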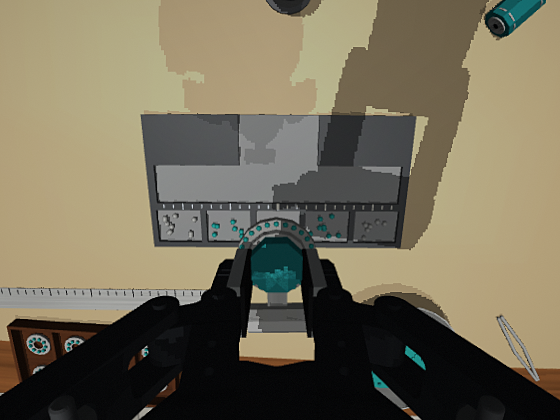

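```bash
python3 - <<'E'
from h import *
m=dict(np.load('w2.npz')); im=cv2.imread('pics/w2.png')[:,:,::-1]
O=plane(m,[[141,115],[416,115],[402,248],[155,247]],.009); G=plane(m,[[157,166],[402,166],[399,203],[158,202]],.005)
K=plane(m,[[239,115],[319,115],[318,166],[240,166]],.005); tick=plane(m,[[278,207]],.009)
for P in(O,G,K):
    print(P[:,:2].round(4).tolist(),P.mean(0).round(4),'edges',np.round([np.linalg.norm(P[1]-P[0]),np.linalg.norm(P[2]-P[1])],4))
    d=P[1]-P[0]; print(np.degrees(np.arctan2(d[1],d[0])))
print('tick',tick)
# groove front edge height from top view + wrist: profile along board lines
g=cv2.cvtColor(im,cv2.COLOR_RGB2GRAY)
print('col190',g[150:215,190].tolist())
T=cam('top'); it=cv2.imread('pics/top0.png')
for n,X in(('O',O),('G',G)): print(n,proj(T,X).round(1).tolist())
E
```

```text
[[0.5851, -0.1254], [0.568, 0.1428], [0.7088, 0.1533], [0.7247, -0.1173]] [0.6466 0.0133 0.009 ] edges [0.2688 0.1411]
93.65038200192784
[[0.6355, -0.1129], [0.6194, 0.1391], [0.659, 0.1428], [0.6741, -0.1134]] [0.647  0.0139 0.005 ] edges [0.2526 0.0398]
93.64120746237737
[[0.5796, -0.0301], [0.5746, 0.0485], [0.6251, 0.0525], [0.6302, -0.0274]] [0.6023 0.0109 0.005 ] edges [0.0788 0.0507]
93.65160366444671
tick [[0.6703935  0.01425968 0.009     ]]
col190 [81, 81, 83, 81, 81, 81, 81, 81, 81, 81, 82, 81, 80, 79, 81, 110, 144, 140, 141, 140, 139, 140, 139, 139, 138, 138, 139, 139, 138, 140, 139, 138, 138, 138, 138, 138, 138, 138, 137, 138, 137, 138, 138, 137, 136, 137, 136, 138, 138, 138, 144, 119, 45, 52, 74, 72, 69, 69, 70, 67, 103, 142, 136, 136, 135]
O [[320.3, 193.5], [207.4, 200.5], [203.6, 141.8], [316.7, 135.5]]
G [[314.8, 172.7], [209.4, 179.2], [208.0, 162.8], [315.0, 156.7]]
```

```bash
python3 - <<'E'
from h import *
rows([.6149,.0105,.0145],np.radians(93.65))
E
```

```text
shift [ 27.    2.7 181.8] tcp [0.6426 0.0095 0.1963] tilt [-0.003  0.    -1.   ] yheading 93.6
turn about tool z -0.0
```

```bash
python3 -m crank '[[13,1.4,20,0,0,0,-1],[14,1.3,25,0,0,0,-1],[0,0,30,0,0,0,-1],[0,0,30,0,0,0,-1],[0,0,25,0,0,0,-1],[0,0,20,0,0,0,-1],[0,0,10,0,0,0,-1],[0,0,0,0,0,0,-1],[0,0,0,0,0,0,-1],[0,0,0,0,0,0,-1]]'
python3 - <<'E'
from h import *
rows([.6149,.0105,.0145],np.radians(93.65))
m=cam('wrist'); im=get_image('wrist'); cv2.imwrite('pics/w3.png',im[:,:,::-1])
E
```

```text
t: 6.92
tool_pos: [0.6178, 0.0103, 0.0401]
tool_rot: [-0.096, 3.137, -0.001]
contact_force: [-0.2, 0.6, -0.7]
opening: 0.0234
grip_force: 29.6
shift [ 2.9  0.4 25.5] tcp [0.6178 0.0103 0.0401] tilt [ 0.003 -0.    -1.   ] yheading 93.5
turn about tool z -0.003
```

View pics/w3.png

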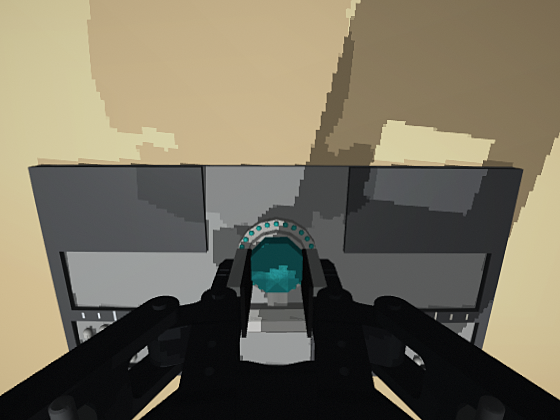

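The pendant (column 277) is centred between the pocket edges (205 and 349). I lower it, release and rise.

```bash
python3 -m crank '[[2.9,0.4,10,0,0,0,-1],[0,0,10,0,0,0,-1],[0,0,5.5,0,0,0,-1],[0,0,0,0,0,0,-1],[0,0,0,0,0,0,-0.6],[0,0,0,0,0,0,-0.2],[0,0,0,0,0,0,0],[0,0,0,0,0,0,0],[0,0,0,0,0,0,0],[0,0,0,0,0,0,0]]'
python3 -m crank '[[0,0,-5,0,0,0,0],[0,0,-12,0,0,0,0],[0,0,-20,0,0,0,0],[0,0,-30,0,0,0,0],[0,0,-30,0,0,0,0],[0,0,-30,0,0,0,0],[0,0,-30,0,0,0,0],[0,0,-20,0,0,0,0],[0,0,0,0,0,0,0],[0,0,0,0,0,0,0]]'
python3 - <<'E'
from h import *
rows([.6149,.0105,.0145],np.radians(93.65))
m=cam('wrist'); im=get_image('wrist'); cv2.imwrite('pics/w4.png',im[:,:,::-1])
np.savez('w4',**{k:m[k] for k in('C','Rw','K','D')})
for b in blobs(im,'turq',300): print(np.round(b[:3],1),plane(m,[b[:2]],.021)[0].round(4))
E
```

```text
t: 7.8
tool_pos: [0.6133, 0.0107, 0.0124]
tool_rot: [0.095, -3.14, -0.0]
contact_force: [-0.3, 0.3, -0.8]
opening: 0.0426
grip_force: 0.0
t: 8.63
tool_pos: [0.6147, 0.0106, 0.1927]
tool_rot: [-0.095, 3.135, -0.001]
contact_force: [-0.3, 0.3, -1.1]
opening: 0.0428
grip_force: 0.0
shift [  0.6   0.  178.2] tcp [0.6147 0.0106 0.1927] tilt [ 0.005 -0.001 -1.   ] yheading 93.5
turn about tool z -0.003
[396.6 384.1 640. ] [0.8578 0.1738 0.021 ]
[276.7 178.9 493. ] [0.611  0.0117 0.021 ]
[ 516.4   32.9 1314. ] [0.4662 0.2148 0.021 ]
```

View pics/w4.png

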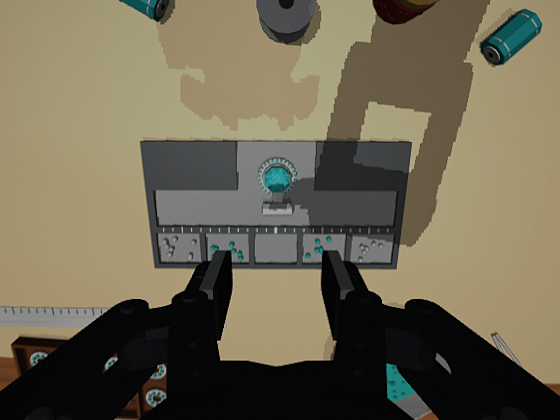

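The pendant lies flat in the pocket with its bail at (277,208), in line with the bold tick at (277,230). I re-derive the mark from this view and plan the next bead.

```bash
python3 - <<'E'
from h import *
m=dict(np.load('w4.npz'))
G=plane(m,[[156,190],[398,190],[395,227],[158,227]],.005); print(G.mean(0).round(4), G[:,:2].round(4).tolist(), np.linalg.norm(G[1]-G[0]),np.linalg.norm(G[2]-G[1]))
O=plane(m,[[141,141],[411,141],[397,268],[155,268]],.009); print(O.mean(0).round(4),np.linalg.norm(O[1]-O[0]))
S=plane(m,[[276.7,178.9],[277,208]],.02); h=np.radians(3.65); X=np.array([np.cos(h),np.sin(h)]);Y=np.array([-X[1],X[0]])
for c in(G.mean(0),O.mean(0)): print('stone in board',(S[0,:2]-c[:2])@X,(S[0,:2]-c[:2])@Y)
T=cam('top'); it=get_image('top'); cv2.imwrite('pics/top1.png',it[:,:,::-1])
for b in blobs(it,'turq',8):
    if b[1]>150: print(np.round(b[:3],1),plane(T,[b[:2]],.02)[0].round(4))
rows([.46,.2154,.16],np.radians(45.5))
E
```

```text
[0.6468 0.0139 0.005 ] [[0.6339, -0.1131], [0.6186, 0.1389], [0.6596, 0.1427], [0.6752, -0.1129]] 0.2525031111188868 0.04124127105228044
[0.645 0.013 0.009] 0.26674965882887514
stone in board -0.035649829397832754 5.983128594395535e-05
stone in board -0.033761693420278176 0.000851484197609758
[365.7 255.8  46.5] [ 0.4381 -0.2299  0.02  ]
[318.  248.6 129.5] [ 0.4545 -0.1187  0.02  ]
[176.3 242.6 144.5] [0.468  0.2129 0.02  ]
[412.4 226.5  50.5] [ 0.5069 -0.3396  0.02  ]
[263.4 183.1  55. ] [0.6086 0.0097 0.02  ]
[  89.6  189.8 1300. ] [0.5917 0.418  0.02  ]
shift [140.  213.5  29.1] tcp [0.6127 0.0107 0.1888] tilt [-0.002  0.    -1.   ] yheading 93.5
turn about tool z 0.837
```

```bash
python3 -m crank '[[10,15.5,4,0,0,0,0.3],[20,30,5,0,0,0,0.3],[25,38,5,0,0,0,0.3],[25,38,5,0,0,0,0.3],[20,31,5,0,0,0,0.3],[20,31,5,0,0,0,0.3],[20,30,0,0,0,0,0.3],[0,0,0,0,0,0.1,0.3],[0,0,0,0,0,0.12,0.3],[0,0,0,0,0,0.12,0.3]]' 40
python3 -m crank '[[0,0,0,0,0,0.12,0.3],[0,0,0,0,0,0.12,0.3],[0,0,0,0,0,0.12,0.3],[0,0,0,0,0,0.12,0.3],[0,0,0,0,0,0.017,0.3],[0,0,0,0,0,0,0.3],[0,0,0,0,0,0,0.3],[0,0,0,0,0,0,0.3],[0,0,0,0,0,0,0.3],[0,0,0,0,0,0,0.3]]'
cat > look.py <<'E'
from h import *
import sys
n,z=sys.argv[1],float(sys.argv[2]); print('q6',ctrl.get_obs()['q'][5])
m=cam('wrist'); im=get_image('wrist'); cv2.imwrite(f'pics/{n}.png',im[:,:,::-1]); p,R=pose()
for b in blobs(im,'turq',300):
    W=plane(m,cv2.boxPoints(cv2.minAreaRect(b[3])),z); e=[W[1]-W[0],W[2]-W[1]]; e.sort(key=np.linalg.norm); e=e[1]
    print(np.round(b[:3],1),plane(m,[b[:2]],z)[0].round(4),'axis',round(np.degrees(np.arctan2(e[1],e[0]))%180,1),np.linalg.norm(e).round(4))
if len(sys.argv)>3: rows([float(v) for v in sys.argv[3:6]],np.radians(float(sys.argv[6])))
E
python3 look.py w5 .018 .468 .2145 .007 45.5
```

```text
t: 9.57
tool_pos: [0.4638, 0.2092, 0.1593]
tool_rot: [-0.443, -3.106, 0.003]
contact_force: [0.3, 0.5, -0.1]
opening: 0.0555
grip_force: 0.0
t: 10.4
tool_pos: [0.4657, 0.2088, 0.1616]
tool_rot: [-1.188, -2.908, 0.0]
contact_force: [-0.2, 0.7, -0.7]
opening: 0.0556
grip_force: 0.0
q6 -0.5195683301997445
[ 283.1  191.6 1077. ] [0.4711 0.2142 0.018 ] axis 136.6 0.0418
[ 530.7  127.5 5893.5] [0.5804 0.4081 0.018 ] axis 149.1 0.098
shift [  2.4   5.7 154.7] tcp [0.4657 0.2088 0.1617] tilt [-0. -0. -1.] yheading 45.5
turn about tool z 0.001
```

View pics/w5.png

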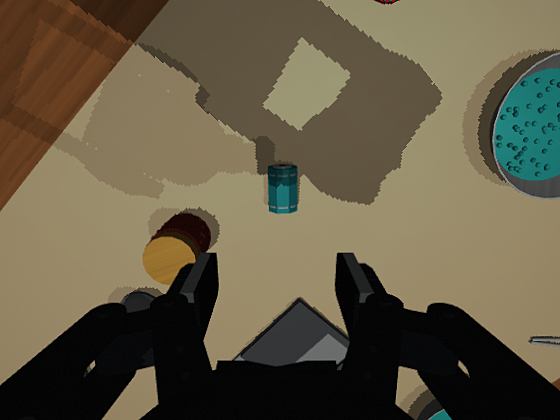

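The bead at (284,188) lies in line with the fingers, and the jar is well clear at left. I descend 154 mm and grip.

```bash
python3 -m crank '[[2,6.7,20,0,0,0,0.3],[0,0,30,0,0,0,0.3],[0,0,30,0,0,0,0.3],[0,0,30,0,0,0,0.3],[0,0,22,0,0,0,0.3],[0,0,14,0,0,0,0.3],[0,0,8,0,0,0,0.3],[0,0,0,0,0,0,0.3],[0,0,0,0,0,0,0.3],[0,0,0,0,0,0,-0.4]]' 35
python3 -m crank '[[0,0,0,0,0,0,-1],[0,0,0,0,0,0,-1],[0,0,0,0,0,0,-1],[0,0,0,0,0,0,-1],[0,0,0,0,0,0,-1],[0,0,0,0,0,0,-1],[0,0,0,0,0,0,-1],[0,0,0,0,0,0,-1],[0,0,0,0,0,0,-1],[0,0,0,0,0,0,-1]]'
python3 -m crank '[[0,0,-10,0,0,0,-1],[0,0,-20,0,0,0,-1],[0,0,-30,0,0,0,-1],[0,0,-30,0,0,0,-1],[0,0,-25,0,0,0,-1],[0,0,-15,0,0,0.12,-1],[0,0,0,0,0,0.12,-1],[0,0,0,0,0,0.12,-1],[0,0,0,0,0,0.12,-1],[0,0,0,0,0,0.12,-1]]'
python3 - <<'E'
from h import *
h=np.radians(3.65); X=np.array([np.cos(h),np.sin(h)]);Y=np.array([-X[1],X[0]])
t=np.array([.6465,.0135])+.039*Y; print(t); rows([*t,.1],np.radians(3.65))
E
```

```text
t: 11.28
tool_pos: [0.4702, 0.2153, 0.0092]
tool_rot: [1.188, 2.906, 0.003]
contact_force: [0.4, 0.1, 0.3]
opening: 0.045
grip_force: 0.0
t: 12.12
tool_pos: [0.4704, 0.2154, 0.0094]
tool_rot: [1.188, 2.906, 0.003]
contact_force: [-0.1, -1.0, 5.5]
opening: 0.025
grip_force: 35.1
t: 12.95
tool_pos: [0.4687, 0.2149, 0.1381]
tool_rot: [2.002, 2.421, 0.0]
contact_force: [-0.6, 0.8, -0.6]
opening: 0.0251
grip_force: 34.5
[0.6440172  0.05242089]
shift [-192.5  141.8   38.1] tcp [0.4687 0.2149 0.1381] tilt [ 0. -0. -1.] yheading 10.8
turn about tool z 0.125
```

```bash
python3 -m crank '[[-12,9,0,0,0,0,-1],[-24,18,0,0,0,0,-1],[-28,20,0,0,0,0,-1],[-28,20.5,0,0,0,0,-1],[-28,20.5,0,0,0,0,-1],[-28,20.5,0,0,0,0,-1],[-24,18,10,0,0,0,-1],[-20.5,15.3,10,0,0,0,-1],[0,0,15,0,0,0.12,-1],[0,0,0,0,0,0.005,-1]]'
python3 -m crank '[[0,0,0,0,0,0,-1],[0,0,0,0,0,0,-1],[0,0,0,0,0,0,-1],[0,0,0,0,0,0,-1],[0,0,0,0,0,0,-1],[0,0,0,0,0,0,-1],[0,0,0,0,0,0,-1],[0,0,0,0,0,0,-1],[0,0,0,0,0,0,-1],[0,0,0,0,0,0,-1]]'
python3 look.py w6 .018 .644 .0524 .015 3.65
```

```text
t: 13.78
tool_pos: [0.6442, 0.0514, 0.0992]
tool_rot: [-2.143, -2.291, 0.006]
contact_force: [-1.0, 0.4, -1.1]
opening: 0.0251
grip_force: 34.6
t: 14.62
tool_pos: [0.6453, 0.0535, 0.1027]
tool_rot: [-2.143, -2.297, 0.0]
contact_force: [-0.2, -0.4, -0.7]
opening: 0.025
grip_force: 34.6
q6 -0.10164950171318192
[ 276.4  277.3 4391.5] [0.6502 0.0011 0.018 ] axis 97.4 0.0788
[ 527.2   85.3 9909. ] [0.8071 0.1544 0.018 ] axis 107.1 0.1084
shift [-1.  -1.3 87.6] tcp [0.6453 0.0535 0.1026] tilt [-0. -0. -1.] yheading 4.0
turn about tool z 0.006
```

View pics/w6.png

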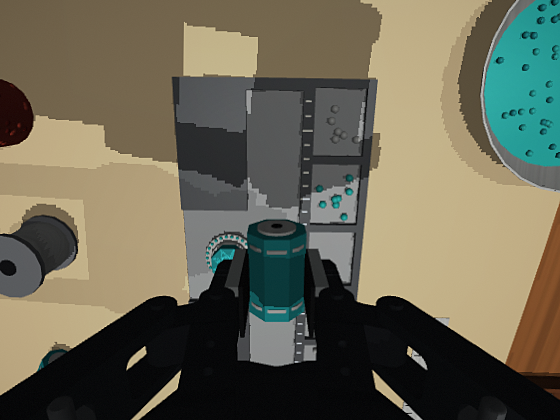

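The bead (column 276) is over the groove (247–301) beyond the pendant, so I lower and release.

```bash
python3 -m crank '[[-1,-1.3,15,0,0,0.006,-1],[0,0,20,0,0,0,-1],[0,0,20,0,0,0,-1],[0,0,15,0,0,0,-1],[0,0,10,0,0,0,-1],[0,0,5,0,0,0,-1],[0,0,2.5,0,0,0,-1],[0,0,0,0,0,0,-1],[0,0,0,0,0,0,-1],[0,0,0,0,0,0,-1]]'
python3 -m crank '[[0,0,0,0,0,0,-0.4],[0,0,0,0,0,0,-0.2],[0,0,0,0,0,0,0],[0,0,0,0,0,0,0],[0,0,0,0,0,0,0],[0,0,0,0,0,0,0],[0,0,-5,0,0,0,0],[0,0,-15,0,0,0,0],[0,0,-25,0,0,0,0],[0,0,-35,0,0,0,0]]'
python3 -m crank '[[0,0,-35,0,0,0,0],[0,0,-35,0,0,0,0],[0,0,-20,0,0,0,0],[0,0,0,0,0,0,0],[0,0,0,0,0,0,0],[0,0,0,0,0,0,0],[0,0,0,0,0,0,0],[0,0,0,0,0,0,0],[0,0,0,0,0,0,0],[0,0,0,0,0,0,0]]'
python3 look.py w7 .021 .4544 -.119 .16 -26.5
```

```text
t: 15.5
tool_pos: [0.645, 0.0524, 0.0164]
tool_rot: [2.149, 2.29, 0.002]
contact_force: [0.2, 0.4, -0.3]
opening: 0.0251
grip_force: 34.6
t: 16.33
tool_pos: [0.6419, 0.0525, 0.0939]
tool_rot: [-2.147, -2.288, 0.006]
contact_force: [0.7, 0.3, -0.7]
opening: 0.043
grip_force: 0.0
t: 17.17
tool_pos: [0.6436, 0.0524, 0.184]
tool_rot: [-2.149, -2.29, 0.002]
contact_force: [0.8, -1.0, -0.2]
opening: 0.0429
grip_force: 0.0
q6 -0.09726977722711451
[241.6 225.2 492. ] [0.6125 0.0119 0.021 ] axis 92.5 0.0275
[ 277.9  187.2 1084.5] [0.646  0.0529 0.021 ] axis 96.1 0.0431
[  496.8    80.6 13362.5] [0.8337 0.1627 0.021 ] axis 106.7 0.1177
shift [-159.1 -199.8   24.6] tcp [0.6437 0.0524 0.1843] tilt [-0.001  0.    -1.   ] yheading 3.6
turn about tool z 0.526
```

View pics/w7.png

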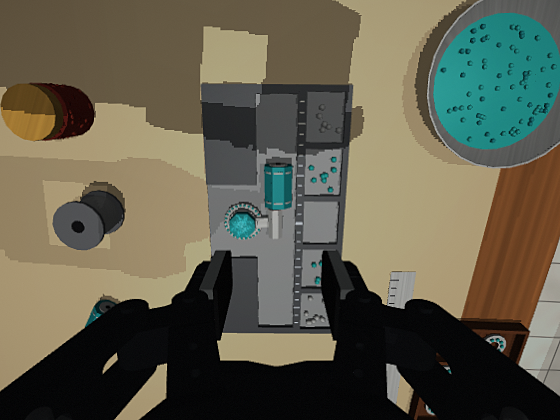

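The first large bead sits in the groove beside the bail, with its centre about 40 mm left of the mark. Next is the second large bead.

```bash
python3 -m crank '[[-10,-13,4,0,0,0,0.3],[-20,-25,5,0,0,0,0.3],[-26,-33,5,0,0,0,0.3],[-26,-33,5,0,0,0,0.3],[-26,-33,5,0,0,0,0.3],[-26,-32,0,0,0,0,0.3],[-25,-31,0,0,0,0,0.3],[0,0,0,0,0,0.1,0.3],[0,0,0,0,0,0.106,0.3],[0,0,0,0,0,0.11,0.3]]' 40
python3 -m crank '[[0,0,0,0,0,0.11,0.3],[0,0,0,0,0,0.1,0.3],[0,0,0,0,0,0,0.3],[0,0,0,0,0,0,0.3],[0,0,0,0,0,0,0.3],[0,0,0,0,0,0,0.3],[0,0,0,0,0,0,0.3],[0,0,0,0,0,0,0.3],[0,0,0,0,0,0,0.3],[0,0,0,0,0,0,0.3]]'
python3 look.py w8 .018 .4544 -.119 .007 -26.5
```

```text
t: 18.05
tool_pos: [0.4554, -0.1184, 0.1615]
tool_rot: [2.49, 1.915, 0.0]
contact_force: [0.1, -0.4, 0.8]
opening: 0.0556
grip_force: 0.0
t: 18.88
tool_pos: [0.456, -0.1177, 0.1615]
tool_rot: [2.671, 1.653, 0.0]
contact_force: [0.6, 0.1, 0.1]
opening: 0.0556
grip_force: 0.0
q6 0.05157311551703303
[310.2 296.3 314.5] [ 0.4394 -0.2282  0.018 ] axis 74.5 0.0293
[ 275.1  193.8 1185.5] [ 0.4552 -0.118   0.018 ] axis 64.2 0.0411
shift [ -1.9  -0.8 154.4] tcp [ 0.456  -0.1177  0.1614] tilt [ 0. -0. -1.] yheading -26.5
turn about tool z 0.0
```

View pics/w8.png

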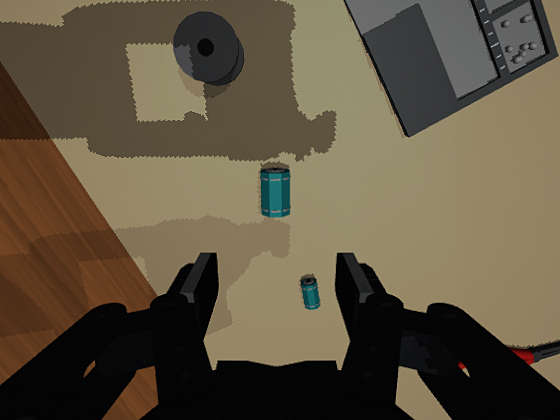

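The bead at (275,191) is lined up and clear of the spool. I grip it, lift it and turn it to the board's direction.

```bash
python3 -m crank '[[-0.5,-0.7,20,0,0,0,0.3],[0,0,30,0,0,0,0.3],[0,0,30,0,0,0,0.3],[0,0,30,0,0,0,0.3],[0,0,22,0,0,0,0.3],[0,0,14,0,0,0,0.3],[0,0,8,0,0,0,0.3],[0,0,0,0,0,0,0.3],[0,0,0,0,0,0,0.3],[0,0,0,0,0,0,-0.4]]' 35
python3 -m crank '[[0,0,0,0,0,0,-1],[0,0,0,0,0,0,-1],[0,0,0,0,0,0,-1],[0,0,0,0,0,0,-1],[0,0,0,0,0,0,-1],[0,0,0,0,0,0,-1],[0,0,0,0,0,0,-1],[0,0,0,0,0,0,-1],[0,0,0,0,0,0,-1],[0,0,0,0,0,0,-1]]'
python3 -m crank '[[0,0,-10,0,0,0,-1],[0,0,-20,0,0,0,-1],[0,0,-30,0,0,0,-1],[0,0,-30,0,0,0,-1],[0,0,-25,0,0,0,-1],[0,0,-15,0,0,-0.11,-1],[0,0,0,0,0,-0.11,-1],[0,0,0,0,0,-0.11,-1],[0,0,0,0,0,-0.11,-1],[0,0,0,0,0,-0.086,-1]]'
python3 - <<'E'
from h import *
rows([.649,-.0254,.1],np.radians(3.65))
E
```

```text
t: 19.77
tool_pos: [0.4563, -0.1183, 0.0088]
tool_rot: [2.67, 1.652, 0.002]
contact_force: [1.2, -0.4, 0.3]
opening: 0.045
grip_force: 0.0
t: 20.6
tool_pos: [0.4564, -0.1184, 0.009]
tool_rot: [2.669, 1.652, 0.002]
contact_force: [-0.1, 0.1, 5.5]
opening: 0.025
grip_force: 35.2
t: 21.43
tool_pos: [0.4549, -0.1177, 0.138]
tool_rot: [2.144, 2.296, 0.0]
contact_force: [-0.5, 0.3, -0.3]
opening: 0.0248
grip_force: 34.5
shift [ 78.8 200.   38. ] tcp [ 0.4549 -0.1177  0.138 ] tilt [ 0. -0. -1.] yheading 3.9
turn about tool z 0.005
```

```bash
python3 -m crank '[[5,12,0,0,0,0.005,-1],[10,25,0,0,0,0,-1],[12,31,0,0,0,0,-1],[12,31,0,0,0,0,-1],[12,31,0,0,0,0,-1],[12,31,0,0,0,0,-1],[10.8,26,8,0,0,0,-1],[5,13,15,0,0,0,-1],[0,0,10,0,0,0,-1],[0,0,5,0,0,0,-1]]'
python3 -m crank '[[0,0,0,0,0,0,-1],[0,0,0,0,0,0,-1],[0,0,0,0,0,0,-1],[0,0,0,0,0,0,-1],[0,0,0,0,0,0,-1],[0,0,0,0,0,0,-1],[0,0,0,0,0,0,-1],[0,0,0,0,0,0,-1],[0,0,0,0,0,0,-1],[0,0,0,0,0,0,-1]]'
python3 look.py w9 .018 .649 -.0254 .015 3.65
```

```text
t: 22.27
tool_pos: [0.6488, -0.027, 0.0972]
tool_rot: [-2.152, -2.284, 0.004]
contact_force: [0.1, 0.8, -0.5]
opening: 0.0248
grip_force: 34.6
t: 23.1
tool_pos: [0.6501, -0.0274, 0.0994]
tool_rot: [-2.156, -2.285, 0.0]
contact_force: [0.1, -0.0, -0.3]
opening: 0.025
grip_force: 34.6
q6 -0.21477668051460064
[ 276.4  281.2 4372. ] [ 0.6546 -0.0814  0.018 ] axis 94.9 0.0765
[ 222.4  157.6 1092.5] [0.6121 0.0115 0.018 ] axis 3.2 0.0264
[ 275.    93.7 2676.5] [0.6456 0.0551 0.018 ] axis 94.2 0.0422
[544.   14.7 980. ] [0.8107 0.1136 0.018 ] axis 5.1 0.0257
shift [ 2.1 -1.  84.4] tcp [ 0.6501 -0.0274  0.0994] tilt [-0.  0. -1.] yheading 3.3
turn about tool z -0.005
```

View pics/w9.png

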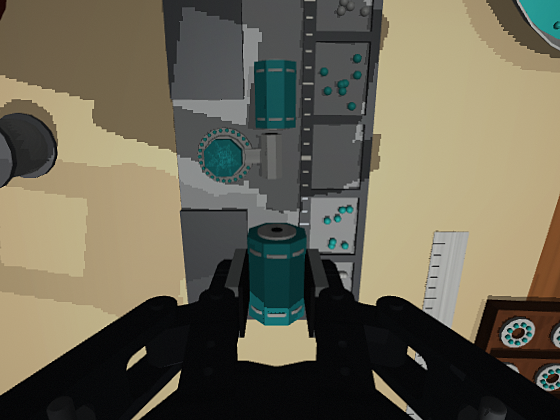

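The bead is above the groove and the bail end is clear, so I lower and release.

```bash
python3 -m crank '[[1.3,-1,15,0,0,-0.005,-1],[0,0,20,0,0,0,-1],[0,0,20,0,0,0,-1],[0,0,14,0,0,0,-1],[0,0,9,0,0,0,-1],[0,0,4,0,0,0,-1],[0,0,2.2,0,0,0,-1],[0,0,0,0,0,0,-1],[0,0,0,0,0,0,-1],[0,0,0,0,0,0,-1]]'
python3 -m crank '[[0,0,0,0,0,0,-0.4],[0,0,0,0,0,0,-0.2],[0,0,0,0,0,0,0],[0,0,0,0,0,0,0],[0,0,0,0,0,0,0],[0,0,0,0,0,0,0],[0,0,-5,0,0,0,0],[0,0,-15,0,0,0,0],[0,0,-25,0,0,0,0],[0,0,-35,0,0,0,0]]'
python3 -m crank '[[0,0,-35,0,0,0,0],[0,0,-30,0,0,0,0],[0,0,0,0,0,0,0],[0,0,0,0,0,0,0],[0,0,0,0,0,0,0],[0,0,0,0,0,0,0],[0,0,0,0,0,0,0],[0,0,0,0,0,0,0],[0,0,0,0,0,0,0],[0,0,0,0,0,0,0]]'
python3 look.py w10 .021 .438 -.2306 .14 -13.9
```

```text
t: 23.98
tool_pos: [0.6501, -0.0263, 0.0166]
tool_rot: [2.149, 2.289, 0.002]
contact_force: [0.3, -0.2, 0.3]
opening: 0.0249
grip_force: 34.6
t: 24.82
tool_pos: [0.6469, -0.0259, 0.0939]
tool_rot: [-2.147, -2.287, 0.005]
contact_force: [1.3, -0.7, -0.6]
opening: 0.0426
grip_force: 0.0
t: 25.65
tool_pos: [0.6488, -0.0261, 0.1594]
tool_rot: [-2.149, -2.29, 0.001]
contact_force: [-0.5, -0.1, 0.3]
opening: 0.043
grip_force: 0.0
q6 -0.21816461861757605
[ 277.5  195.8 1276.5] [ 0.651  -0.0276  0.021 ] axis 94.4 0.0424
[235.6 148.7 678. ] [0.6126 0.0117 0.021 ] axis 138.3 0.0246
[ 277.5   98.7 1607. ] [0.6457 0.0547 0.021 ] axis 94.4 0.0415
[ 514.7   25.5 4725.5] [0.8282 0.123  0.021 ] axis 5.2 0.0788
shift [-190.7 -223.4   19.8] tcp [ 0.6489 -0.0261  0.1597] tilt [-0.001  0.    -1.   ] yheading 3.6
turn about tool z 0.306
```

```bash
python3 -m crank '[[-10,-12,2,0,0,0,0.1],[-20,-23.4,2,0,0,0,0.1],[-25,-29,4,0,0,0,0.1],[-25,-29,4,0,0,0,0.1],[-25,-29,4,0,0,0,0.1],[-25,-29,4,0,0,0,0.1],[-25,-29,0,0,0,0,0.1],[-20,-25,0,0,0,0,0.1],[-15.7,-18,0,0,0,0,0.1],[0,0,0,0,0,0.085,0.1]]' 30
python3 -m crank '[[0,0,0,0,0,0.12,0.1],[0,0,0,0,0,0.12,0.1],[0,0,0,0,0,0,0.1],[0,0,0,0,0,0,0.1],[0,0,0,0,0,0,0.1],[0,0,0,0,0,0,0.1],[0,0,0,0,0,0,0.1],[0,0,0,0,0,0,0.1],[0,0,0,0,0,0,0.1],[0,0,0,0,0,0,0.1]]'
python3 look.py w11 .011 .438 -.231 .005 -15
```

```text
t: 26.53
tool_pos: [0.4357, -0.2331, 0.1402]
tool_rot: [2.251, 2.191, -0.002]
contact_force: [0.4, 0.2, 0.7]
opening: 0.0466
grip_force: 0.0
t: 27.37
tool_pos: [0.4382, -0.2306, 0.1402]
tool_rot: [-2.492, -1.913, 0.0]
contact_force: [0.5, -0.7, -0.5]
opening: 0.0465
grip_force: 0.0
q6 -0.3735965095732464
[276.  197.6 489. ] [ 0.4387 -0.2311  0.011 ] axis 75.5 0.0286
shift [-5.000e-01 -1.000e-01  1.352e+02] tcp [ 0.4382 -0.2306  0.1402] tilt [-0.  0. -1.] yheading -15.0
turn about tool z 0.001
```

View pics/w11.png

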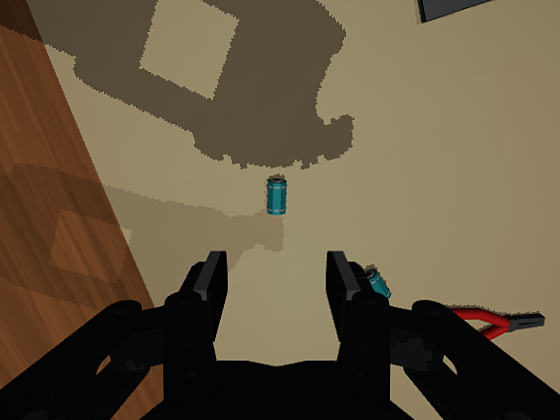

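The small bead at (276,196) is lined up, and the other bead and the pliers are clear. I grip it.

```bash
python3 -m crank '[[-0.5,0,20,0,0,0,0.1],[0,0,30,0,0,0,0.1],[0,0,30,0,0,0,0.1],[0,0,25,0,0,0,0.1],[0,0,17,0,0,0,0.1],[0,0,10,0,0,0,0.1],[0,0,5,0,0,0,0.1],[0,0,0,0,0,0,0.1],[0,0,0,0,0,0,0.1],[0,0,0,0,0,0,-0.5]]' 30
python3 -m crank '[[0,0,0,0,0,0,-1],[0,0,0,0,0,0,-1],[0,0,0,0,0,0,-1],[0,0,0,0,0,0,-1],[0,0,0,0,0,0,-1],[0,0,0,0,0,0,-1],[0,0,0,0,0,0,-1],[0,0,0,0,0,0,-1],[0,0,0,0,0,0,-1],[0,0,0,0,0,0,-1]]'
python3 -m crank '[[0,0,-10,0,0,0,-1],[0,0,-20,0,0,0,-1],[0,0,-30,0,0,0,-1],[0,0,-30,0,0,0,-1],[0,0,-25,0,0,0,-1],[0,0,-15,0,0,-0.11,-1],[0,0,0,0,0,-0.11,-1],[0,0,0,0,0,-0.105,-1],[0,0,0,0,0,0,-1],[0,0,0,0,0,0,-1]]'
python3 - <<'E'
from h import *
rows([.6515,-.0653,.08],np.radians(3.65))
E
```

```text
t: 28.25
tool_pos: [0.4392, -0.232, 0.0048]
tool_rot: [2.49, 1.911, 0.001]
contact_force: [0.5, 0.7, 0.5]
opening: 0.0364
grip_force: 0.0
t: 29.08
tool_pos: [0.439, -0.2318, 0.0046]
tool_rot: [2.491, 1.911, 0.001]
contact_force: [-0.6, 0.8, 6.6]
opening: 0.0148
grip_force: 30.8
t: 29.92
tool_pos: [0.4379, -0.231, 0.1333]
tool_rot: [-2.153, -2.288, -0.0]
contact_force: [-0.7, -0.8, -1.2]
opening: 0.015
grip_force: 30.1
shift [152.4 223.3  53.3] tcp [ 0.4379 -0.231   0.1333] tilt [-0.  0. -1.] yheading 3.5
turn about tool z -0.003
```

```bash
python3 -m crank '[[8,12,0,0,0,0,-1],[18,26,0,0,0,0,-1],[21,31,0,0,0,0,-1],[21,31,0,0,0,0,-1],[21,31,0,0,0,0,-1],[21,31,0,0,0,0,-1],[20,29,8,0,0,0,-1],[14,20,15,0,0,0,-1],[8.4,12.3,20,0,0,0,-1],[0,0,10,0,0,0,-1]]'
python3 -m crank '[[0,0,0,0,0,0,-1],[0,0,0,0,0,0,-1],[0,0,0,0,0,0,-1],[0,0,0,0,0,0,-1],[0,0,0,0,0,0,-1],[0,0,0,0,0,0,-1],[0,0,0,0,0,0,-1],[0,0,0,0,0,0,-1],[0,0,0,0,0,0,-1],[0,0,0,0,0,0,-1]]'
python3 look.py w12 .018 .6515 -.0653 .011 3.65
```

```text
t: 30.75
tool_pos: [0.6517, -0.0625, 0.0775]
tool_rot: [-2.147, -2.289, 0.001]
contact_force: [-0.6, -0.4, -0.6]
opening: 0.0148
grip_force: 30.1
t: 31.58
tool_pos: [0.6513, -0.0649, 0.0803]
tool_rot: [2.15, 2.291, 0.0]
contact_force: [0.8, 0.1, -1.1]
opening: 0.015
grip_force: 30.1
q6 -0.27630151758997973
[ 276.4  275.2 1559.5] [ 0.655  -0.1032  0.018 ] axis 92.7 0.0469
[ 277.8  167.7 2706. ] [ 0.6511 -0.0274  0.018 ] axis 94.8 0.0435
[ 217.1   98.8 1535. ] [0.6122 0.0118 0.018 ] axis 139.1 0.0256
[ 277.6   29.8 2769. ] [0.6458 0.0516 0.018 ] axis 94.7 0.0322
shift [-0.4  0.2 69.2] tcp [ 0.6512 -0.0649  0.0802] tilt [-0. -0. -1.] yheading 3.6
turn about tool z -0.0
```

View pics/w12.png

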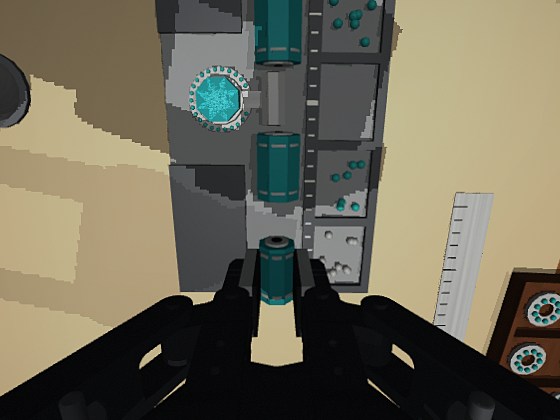

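The small bead is in line behind the large one, so I lower and release.

```bash
python3 -m crank '[[-0.4,0.2,15,0,0,0,-1],[0,0,20,0,0,0,-1],[0,0,15,0,0,0,-1],[0,0,10,0,0,0,-1],[0,0,6,0,0,0,-1],[0,0,3,0,0,0,-1],[0,0,0,0,0,0,-1],[0,0,0,0,0,0,-1],[0,0,0,0,0,0,-1],[0,0,0,0,0,0,-1]]'
python3 -m crank '[[0,0,0,0,0,0,-0.6],[0,0,0,0,0,0,-0.4],[0,0,0,0,0,0,-0.2],[0,0,0,0,0,0,-0.2],[0,0,0,0,0,0,-0.2],[0,0,0,0,0,0,-0.2],[0,0,-5,0,0,0,-0.2],[0,0,-15,0,0,0,-0.2],[0,0,-25,0,0,0,-0.2],[0,0,-35,0,0,0,0.1]]'
python3 -m crank '[[0,0,-35,0,0,0,0.1],[0,0,-15,0,0,0,0.1],[0,0,0,0,0,0,0.1],[0,0,0,0,0,0,0.1],[0,0,0,0,0,0,0.1],[0,0,0,0,0,0,0.1],[0,0,0,0,0,0,0.1],[0,0,0,0,0,0,0.1],[0,0,0,0,0,0,0.1],[0,0,0,0,0,0,0.1]]'
python3 look.py w13 .015 .507 -.341 .14 23.3
```

```text
t: 32.47
tool_pos: [0.6522, -0.0654, 0.0121]
tool_rot: [2.149, 2.29, 0.001]
contact_force: [-0.0, -1.5, -0.0]
opening: 0.0149
grip_force: 30.1
t: 33.3
tool_pos: [0.6494, -0.0648, 0.0899]
tool_rot: [-2.147, -2.287, 0.005]
contact_force: [1.3, 0.5, -0.5]
opening: 0.0452
grip_force: 0.0
t: 34.13
tool_pos: [0.6512, -0.0652, 0.1405]
tool_rot: [-2.149, -2.29, 0.001]
contact_force: [0.0, 0.8, 0.6]
opening: 0.047
grip_force: 0.0
q6 -0.27679328068693654
[ 277.6  165.3 2165. ] [ 0.6516 -0.0371  0.015 ] axis 94.5 0.0733
[230.8 100.1 908.5] [0.6118 0.0119 0.015 ] axis 3.5 0.0255
[ 277.6   40.2 2108. ] [0.6455 0.0571 0.015 ] axis 94.5 0.0427
shift [-266.  -161.5    0.9] tcp [ 0.6514 -0.0653  0.1408] tilt [-0.001  0.    -1.   ] yheading 3.6
turn about tool z -0.343
```

```bash
python3 -m crank '[[-15,-9,0,0,0,0,0.1],[-31,-19,0,0,0,0,0.1],[-33,-20,0,0,0,0,0.1],[-33,-20,0,0,0,0,0.1],[-33,-20,0,0,0,0,0.1],[-33,-20,0,0,0,0,0.1],[-33,-20,0,0,0,0,0.1],[-31,-19,0,0,0,0,0.1],[-24,-14.5,0,0,0,0,0.1],[0,0,0,0,0,-0.103,0.1]]' 30
python3 -m crank '[[0,0,0,0,0,-0.12,0.1],[0,0,0,0,0,-0.12,0.1],[0,0,0,0,0,0,0.1],[0,0,0,0,0,0,0.1],[0,0,0,0,0,0,0.1],[0,0,0,0,0,0,0.1],[0,0,0,0,0,0,0.1],[0,0,0,0,0,0,0.1],[0,0,0,0,0,0,0.1],[0,0,0,0,0,0,0.1]]'
python3 look.py w14 .011 .507 -.341 .005 23.3
```

```text
t: 35.02
tool_pos: [0.5048, -0.3455, 0.1416]
tool_rot: [2.033, 2.394, -0.003]
contact_force: [-0.2, -0.1, 0.1]
opening: 0.0467
grip_force: 0.0
t: 35.85
tool_pos: [0.5072, -0.3409, 0.1412]
tool_rot: [-1.728, -2.624, 0.0]
contact_force: [-0.1, -0.1, -0.6]
opening: 0.0471
grip_force: 0.0
q6 -1.1197013950141939
[275.5 195.9 496.5] [ 0.5079 -0.3405  0.011 ] axis 108.0 0.0293
shift [  0.   -0.2 136.2] tcp [ 0.5072 -0.3409  0.1412] tilt [-0. -0. -1.] yheading 23.3
turn about tool z -0.0
```

View pics/w14.png

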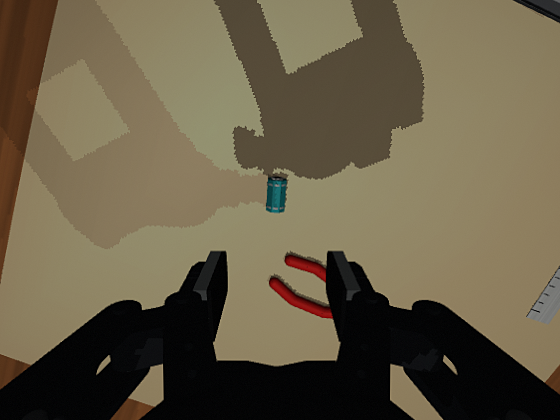

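The bead at (276,195) lies about 45 mm clear of the plier handles at (290,258). I grip it.

```bash
python3 -m crank '[[0,0,20,0,0,0.04,0.1],[0,0,30,0,0,0,0.1],[0,0,30,0,0,0,0.1],[0,0,25,0,0,0,0.1],[0,0,17,0,0,0,0.1],[0,0,10,0,0,0,0.1],[0,0,5,0,0,0,0.1],[0,0,0,0,0,0,0.1],[0,0,0,0,0,0,0.1],[0,0,0,0,0,0,-0.5]]' 30
python3 -m crank '[[0,0,0,0,0,0,-1],[0,0,0,0,0,0,-1],[0,0,0,0,0,0,-1],[0,0,0,0,0,0,-1],[0,0,0,0,0,0,-1],[0,0,0,0,0,0,-1],[0,0,0,0,0,0,-1],[0,0,0,0,0,0,-1],[0,0,0,0,0,0,-1],[0,0,0,0,0,0,-1]]'
python3 -m crank '[[0,0,-10,0,0,0,-1],[0,0,-20,0,0,0,-1],[0,0,-30,0,0,0,-1],[0,0,-30,0,0,0,-1],[0,0,-25,0,0,0,-1],[0,0,-20,0,0,0.11,-1],[0,0,0,0,0,0.11,-1],[0,0,0,0,0,0.083,-1],[0,0,0,0,0,0,-1],[0,0,0,0,0,0,-1]]'
python3 - <<'E'
from h import *
h=np.radians(3.65); Y=np.array([-np.sin(h),np.cos(h)])
t=np.array([.6465,.0135])+.079*Y;print(t)
rows([*t,.08],h)
E
```

```text
t: 36.73
tool_pos: [0.5083, -0.3419, 0.0061]
tool_rot: [1.778, 2.586, -0.001]
contact_force: [0.1, -0.1, 0.0]
opening: 0.0367
grip_force: 0.0
t: 37.57
tool_pos: [0.5081, -0.3417, 0.0058]
tool_rot: [1.778, 2.587, -0.0]
contact_force: [-0.8, 0.3, 5.8]
opening: 0.0143
grip_force: 30.8
t: 38.4
tool_pos: [0.5069, -0.3407, 0.1391]
tool_rot: [-2.147, -2.293, 0.0]
contact_force: [0.2, -0.6, 0.2]
opening: 0.0147
grip_force: 30.1
[0.64147075 0.09233975]
shift [423.3 162.7  59.2] tcp [ 0.5069 -0.3407  0.1391] tilt [-0.  0. -1.] yheading 3.8
turn about tool z 0.002
```

```bash
python3 -m crank '[[15,6,0,0,0,0,-1],[30,11.5,0,0,0,0,-1],[33,12.7,0,0,0,0,-1],[33,12.7,0,0,0,0,-1],[33,12.7,0,0,0,0,-1],[33,12.7,0,0,0,0,-1],[33,12.7,0,0,0,0,-1],[33,12.7,0,0,0,0,-1],[33,12.7,0,0,0,0,-1],[33,12.7,0,0,0,0,-1]]'
python3 -m crank '[[33,12.7,0,0,0,0,-1],[33,12.7,0,0,0,0,-1],[28,10.6,10,0,0,0,-1],[20,7.6,20,0,0,0,-1],[0.3,0,20,0,0,0,-1],[0,0,9,0,0,0,-1],[0,0,0,0,0,0,-1],[0,0,0,0,0,0,-1],[0,0,0,0,0,0,-1],[0,0,0,0,0,0,-1]]'
python3 look.py w15 .018 .6415 .0923 .012 3.65
```

```text
t: 39.23
tool_pos: [0.6061, -0.0223, 0.1387]
tool_rot: [-2.147, -2.292, 0.0]
contact_force: [0.5, -1.5, -0.9]
opening: 0.0145
grip_force: 30.1
t: 40.07
tool_pos: [0.6438, 0.0912, 0.0821]
tool_rot: [2.149, 2.288, 0.003]
contact_force: [0.6, -0.4, -0.3]
opening: 0.0145
grip_force: 30.1
q6 -0.03623788612861052
[274.6 358.8 347. ] [ 0.6509 -0.0206  0.018 ] axis 3.5 0.026
[ 276.2  274.5 1767. ] [0.6476 0.0524 0.018 ] axis 91.1 0.0527
[ 530.8  141.9 8714. ] [0.8034 0.1554 0.018 ] axis 107.3 0.112
shift [ 1.2 -2.3 70. ] tcp [0.6437 0.0912 0.082 ] tilt [ 0.003  0.    -1.   ] yheading 3.6
turn about tool z -0.001
```

View pics/w15.png

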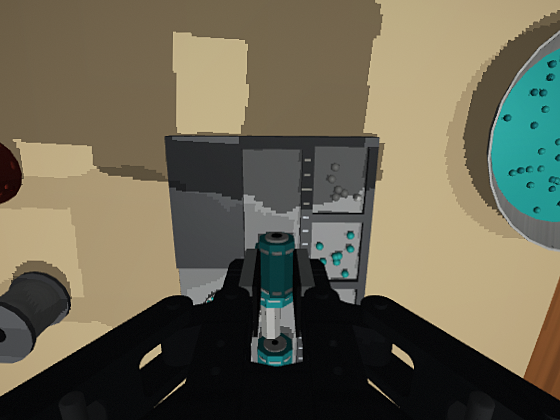

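The small bead is in line over the groove, hiding the large bead below it. I lower and release.

```bash
python3 -m crank '[[1.5,-1.8,15,0,0,0,-1],[0,0,20,0,0,0,-1],[0,0,15,0,0,0,-1],[0,0,10,0,0,0,-1],[0,0,6,0,0,0,-1],[0,0,3,0,0,0,-1],[0,0,0.5,0,0,0,-1],[0,0,0,0,0,0,-1],[0,0,0,0,0,0,-1],[0,0,0,0,0,0,-1]]'
python3 -m crank '[[0,0,0,0,0,0,-0.6],[0,0,0,0,0,0,-0.4],[0,0,0,0,0,0,-0.2],[0,0,0,0,0,0,-0.2],[0,0,0,0,0,0,-0.2],[0,0,0,0,0,0,-0.2],[0,0,-5,0,0,0,-0.2],[0,0,-15,0,0,0,-0.2],[0,0,-25,0,0,0,-0.2],[0,0,-35,0,0,0,-0.2]]'
python3 -m crank '[[0,0,-35,0,0,0,0.1],[-15,0,-35,0,0,0,0.1],[-30,0,-30,0,0,0,0.1],[-30,0,0,0,0,0,0.1],[0,0,0,0,0,0,0.1],[0,0,0,0,0,0,0.1],[0,0,0,0,0,0,0.1],[0,0,0,0,0,0,0.1],[0,0,0,0,0,0,0.1],[0,0,0,0,0,0,0.1]]'
python3 look.py w16 .018
python3 - <<'E'
from h import *
T=cam('top'); it=get_image('top'); t0=cv2.imread('pics/top0.png')[:,:,::-1]; 
for n,a in(('before',t0),('now',it)):
    h=cv2.cvtColor(a,cv2.COLOR_RGB2HSV)
    for k,s in(('pliers',np.s_[150:225,420:470]),('jar',np.s_[235:275,200:240])):
        M=cv2.inRange(h[s],(0,150,60),(30,255,255)); q=cv2.moments(M); print(n,k,round(q['m10']/q['m00'],1),round(q['m01']/q['m00'],1))
E
```

```text
t: 40.95
tool_pos: [0.6413, 0.0932, 0.0113]
tool_rot: [2.149, 2.29, 0.001]
contact_force: [0.7, 0.2, -0.4]
opening: 0.0147
grip_force: 30.1
t: 41.78
tool_pos: [0.6387, 0.0931, 0.0895]
tool_rot: [-2.147, -2.288, 0.006]
contact_force: [0.7, -0.3, -0.0]
opening: 0.0343
grip_force: 0.0
t: 42.62
tool_pos: [0.6451, 0.0198, 0.1894]
tool_rot: [-2.148, -2.291, 0.001]
contact_force: [0.6, 0.6, 0.0]
opening: 0.0468
grip_force: 0.0
q6 -0.14919401640804852
[ 278.2  240.9 1238.5] [ 0.6519 -0.0388  0.018 ] axis 94.5 0.0711
[241.6 191.9 501. ] [0.6123 0.0111 0.018 ] axis 98.2 0.0265
[ 278.3  151.5 1149. ] [0.6459 0.0533 0.018 ] axis 94.5 0.0429
[277.5 104.6 527. ] [0.6423 0.0961 0.018 ] axis 94.2 0.0283
[  497.7    52.2 11956. ] [0.8357 0.1551 0.018 ] axis 5.2 0.1098
before pliers 22.7 44.4
before jar 18.7 20.2
now pliers 22.7 44.4
now jar 29.5 22.0
```

View pics/w16.png

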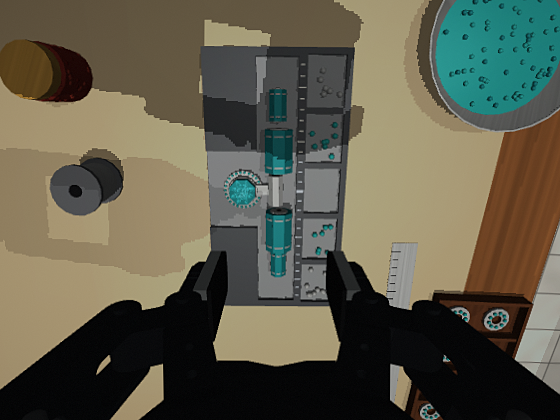

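The final view shows the row small, large, pendant, large, small in line in the groove at columns 277–279. The gaps are within limits (left small to large centres about 43 mm), and the spool, jar and pliers are upright and in place. I hand in.

```bash
python3 -c "
from station import ctrl
print(ctrl.finish_job())"
```

```text
the job is handed in; nothing more can be done
None
```

The necklace is laid out as small, large, pendant, large, small and handed in at about 43 s of the 112 s; the last views showed every part in place and the bystanders undisturbed, but the hand-in returned no verdict.

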